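Draw a heater insert out of its well with the hook

ROBOT

A 6-joint arm with a two-finger parallel gripper is mounted at the origin on a cart in front of the work surface, level with it; the furniture and walls round the work are solid. World frame = base frame: x ahead of the robot, y to its left, z up, the work surface at z = 0. Lengths are in m, angles in rad, forces in N, time in s.
With the tool pointing down it reaches from about 0.375 to 0.925 m from the base axis. Payload 5.7 kg.
Tool frame: the origin (TCP) lies midway between the tips of the shut fingers; the grasp point (between the pads) lies 19 mm behind it; z points along the fingers, x is the direction in which the jaws open and shut, and the axes are right-handed (so a half turn about z gives the same grasp; the last joint's range is limited). The gripper opens to 88 mm and grips with 3 to 60 N. Pads are 20 mm wide; open, the fingers measure 115 mm over their backs; the gripper's body (75 mm by 178 mm) begins 61 mm behind the grasp point.
Start: joints at [1.067, 0.359, 1.51, -0, 1.272, -0.115], TCP at [0.227, 0.555, 0.223] pointing down, gripper open.
Joint ranges: [-2.97, 2.97], [-1.01, 2.36], [0.21, 2.38], [-0.96, 4.11], [0.2, 2.71], [-2.98, 2.98]. Speed limits (rad/s): [2.39, 2.39, 3.14, 3.14, 3.14, 3.14].

INTERFACE

Orientations are given as a unit quaternion [x, y, z, w].
In Python, from bench import move_ptp, servo_line, goto_joints, move_gripper, sleep, inverse_kinematics, capture, PlanningError, close_job, spot_in, silhouettes, current_clock, current_joint_pos, current_qvel, current_joint_torque, current_position, current_orientation, current_force, current_torque, current_finger_gap gives the robot as it stands. Calls block until the motion is done:
- move_ptp(position, orientation): joint-space move of the TCP to a pose.
- servo_line(position, orientation=None, rate=0.15, contact_N=None): straight line of the TCP; orientation=None keeps the orientation; rate is the mean speed in m/s. With contact_N (N) it stops when the force on the tool has changed by that much, and returns True; else False.
- goto_joints(angles): joint-space move.
- move_gripper(opening): finger opening in m; the grip force is fixed at half the most; returns when the fingers have stopped.
- sleep(seconds).
- inverse_kinematics(position, orientation): joint angles nearest the present ones, or None.
- capture(name): name is "side" or "top"; returns a dict with "image" (420x560x3 uint8, blue, green, red), "range_z" (420x560 float32, m along the optical axis (not along the pixel's ray), 0 where there is no reading), "intrinsics" (3x3 intrinsics, pixels), "R" (3x3) and "t" (3): a world point X has camera coordinates R X + t. Camera axes: x right, y down, z forward; pixel columns grow to the right and rows downward; lengths in m; the calibration is good to about 2 mm. A picture is of the moment at which its call begins.
A pose or a line that the arm cannot do raises PlanningError and nothing moves.
- close_job(): hands the job in, once; it reports no verdict.
Trained networks look in the newest picture that a camera, given by its name, has taken for a name from the list of things; names that differ only in an ending like _2 or _b are one class to them, and where a whole thing is asked for, a point or a joint stands for the part that bears it (a point fixed in the world has none). Each returns a list of dicts, best first, with "conf" (0 to 1); they miss things now and then, are a little off and sometimes report something else, mostly with a low value. They report only what shows in the picture. A call takes as long as a camera call. They do not tell look-alikes from the thing itself.
- spot_in(camera, query): "xy" ([column, row] in pixels, amid what is visible of it).
- silhouettes(camera, query): "region" (420x560 bool, what is visible of it) and "xy" ([column, row] in pixels, amid what is visible of it).
Readings, each from a call of its own:
- current_clock(): time.
- current_joint_pos(): joint angles.
- current_qvel(): joint speeds.
- current_joint_torque(): joint torques, N m.
- current_position(): TCP position.
- current_orientation(): TCP orientation.
- current_force(): force on the tool from outside, world axes, zero at the start.
- current_torque(): the same for the moment, N m.
- current_finger_gap(): finger opening in m.
Only numpy, scipy, OpenCV 4.12 (cv2) and the standard library are available. Lean on these libraries where they do the work, as an engineer would, in place of code of your own. Each camera call takes 0.05 s, during which the arm holds its last target.

TASK

Take the hook tool that hangs in the glass beaker and use it to draw the metal insert with the orange wire loop out of its well in the white block heater. Lower it with the hook until it stands upright on the round grey cooling plate, unhook, and hang the hook tool back in the beaker, upright with its guard disc on the rim. Do not touch the orange-looped insert with the fingers, and leave the blue-looped insert in its well.

Things in the scene. Friction and masses are not known exactly. Their poses are not given: they have to be found in the camera images.
- hook_handle (a point): Centre of the hook tool's grip, an upright yellow square bar 20 x 20 mm, 62 mm tall, faces square to the tool's x and y. Under it a round grey guard disc (84 mm across, 4 mm thick, underside 38 mm below this point) rests on the beaker's rim. Tool z is up, tool x points from shank to hook tip. About 0.12 kg.
- hook_bend (a point): Middle of the hook's bend, 118 mm below the grip's centre (tool -z). Hook of 5 mm steel wire: the shank at tool x = -10 mm runs down from the guard to the bend, the tip comes up again at x = +10 mm (centre lines). The tip's top is 14 mm above this point, the lowest wire 2.5 mm below it; 15 mm clear between shank and tip, open upward.
- orange_loop (a point): Top middle of the orange wire loop on the insert to draw out: an upright arch of 4 mm wire, 48 mm wide, across the middle of the insert in its y-z plane (x is square to the loop). This point is 40 mm above the insert's top face, 72 mm above its underside, and 31 mm below the mouth of the well.
- blue_loop (a point): The same point on the other insert, equal but with a blue loop, in the heater's other well; it stays there.
- plate_top (a point): Centre of the top face of the fixed round grey steel cooling plate, 120 mm across, 8 mm thick, lying on the worktop.
- beaker_rim (a point): Centre of the mouth of the fixed glass beaker that holds the hook tool: 93 mm tall, 72 mm across outside, about 56 mm clear inside; z up.
- orange_insert: Insert that carries the orange loop: aluminium cylinder 62 mm across, 32 mm tall, dark tube holes in its top, 0.18 to 0.29 kg, loose in one of the heater's two wells (either). Origin: centre of its underside, z up.
- heater: Fixed white block heater, 206 mm (x) x 112 mm (y), 115 mm tall, with two round straight wells open at the top, 80 mm across, 103 mm deep, at x = -47 and +47 mm. Origin: centre of its underside.
There are look-alikes about, which are no part of the job. Leave any green look-alike of the part that bears beaker_rim alone. What is shaped like the part that bears hook_handle but green is not meant.

How it is judged:
On the way, in this order (a step that is already met when the one before it is completed fails the run):
1. the orange-looped insert hangs on the hook, drawn clear above the heater (height (world z) of orange_loop above 0.188 m and distance between hook_bend and orange_loop below 0.02 m), for 0.2 s.
2. it stands on the cooling plate with the hook still in its loop (height (world z) of orange_loop below 0.086 m and horizontal distance between orange_loop and plate_top below 0.055 m and distance between hook_bend and orange_loop below 0.045 m), for 0.1 s.
At the end, for the whole second after the job is handed in: The orange-looped insert stands upright (within 8 degrees) on the plate, its centre within 50 mm of the plate's; the hook tool hangs in the beaker, guard on the rim, upright within 11 degrees, handle within 25 mm of the beaker's axis; the blue-looped insert is within 20 mm of its start (horizontal distance between orange_loop and plate_top below 0.05 m and height (world z) of orange_loop between 0.074 and 0.086 m and angle between orange_loop's own z axis and vertical below 0.15 rad and horizontal distance between hook_handle and beaker_rim below 0.025 m and height (world z) of hook_handle between 0.122 and 0.14 m and angle between hook_handle's own z axis and vertical below 0.2 rad and distance of blue_loop from where it was at the start of the episode below 0.02 m); the robot touches nothing.
It fails at once if the fingers touch the orange-looped insert (contact force between the fingers and orange_insert above 0.5 N).
It fails at once if the blue-looped insert is pulled up or shifted (distance of blue_loop from where it was at the start of the episode above 0.03 m).
It also fails if it takes over 67 s, if anything falls off the work surface, if the arm or the gripper's body presses on something with over 40 N, if the wrist force passes 120 N, or if a joint passes its speed limit or range.

## Working session

There is one attempt and no reset: what is moved stays moved. The work goes in short steps, each a Python script; the robot and the scene stay as the last script left them, time stands still between calls to the robot, and variables do not carry over. Pictures are saved under pics/ and viewed, and the job is handed in when it is done.

```bash
mkdir -p pics; ls; python3 - <<'E'
from bench import *
import cv2,pickle
d={}
for n in("side","top"):
    c=capture(n); d[n]=c
    cv2.imwrite(f"pics/{n}0.png",c["image"]); print(n,c["R"],c["t"],c["intrinsics"])
    for q in("hook_handle","orange_loop","blue_loop","plate_top","beaker_rim","hook_bend","heater","orange_insert"):
        print(q,[(x["xy"],round(x["conf"],2)) for x in spot_in(n,q)])
pickle.dump(d,open("cap0.pkl","wb"));print(current_clock())
E
```

```text
pics
side [[ 0.85817636 -0.51314372  0.01472606]
 [-0.17273227 -0.31565128 -0.93302081]
 [ 0.48342207  0.79815274 -0.35952095]] [-0.40287819  0.25765093  1.24594143] [[397.32582861   0.         281.76039367]
 [  0.         397.32582861 213.51742284]
 [  0.           0.           1.        ]]
hook_handle [([229.3, 210.8], 0.58)]
orange_loop [([284.8, 224.4], 0.62)]
blue_loop []
plate_top [([316.8, 310.2], 0.58)]
beaker_rim [([320.5, 216.6], 0.77), ([233.9, 228.2], 0.52)]
hook_bend [([197.1, 185.7], 0.71), ([228.4, 210.3], 0.56)]
heater [([283.1, 223.4], 0.8)]
orange_insert []
top [[ 0.01270499 -0.99968633 -0.02158317]
 [-0.99619628 -0.01079383 -0.08646659]
 [ 0.0862065   0.02259963 -0.99602093]] [0.23019698 0.57470343 1.56542317] [[468.42912543   0.         276.50258962]
 [  0.         468.42912543 205.02629573]
 [  0.           0.           1.        ]]
hook_handle [([117.1, 251.3], 0.73), ([251.0, 250.5], 0.67)]
orange_loop [([298.6, 214.0], 0.57)]
blue_loop [([297.3, 183.9], 0.68)]
plate_top [([438.0, 255.9], 0.79)]
beaker_rim [([296.2, 147.5], 0.56)]
hook_bend [([117.4, 251.1], 0.86), ([250.1, 250.9], 0.78)]
heater [([303.0, 196.7], 0.62)]
orange_insert [([299.3, 212.2], 0.52)]
0.9
```

View pics/side0.png

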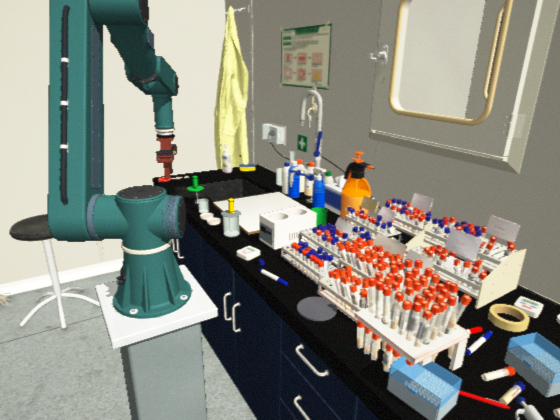

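View pics/top0.png

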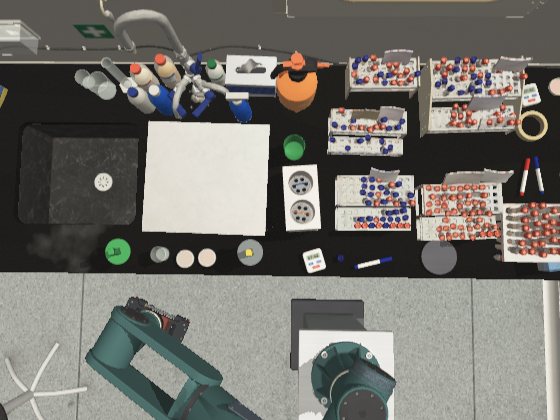

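The top view shows the yellow hook tool in the beaker at about (249,252) and the green decoy tool at (118,251). The heater is at (301,197) and the plate at (438,257). I'll zoom in next.

```bash
python3 - <<'E'
import cv2,pickle,numpy as np
d=pickle.load(open("cap0.pkl","rb"))
t=d["top"]["image"]
a=cv2.resize(t[160:236,270:336],None,fx=7,fy=7,interpolation=cv2.INTER_CUBIC)
b=cv2.resize(t[230:276,225:275],None,fx=7,fy=7,interpolation=cv2.INTER_CUBIC)
o=np.zeros((a.shape[0],a.shape[1]+b.shape[1],3),np.uint8);o[:a.shape[0],:a.shape[1]]=a;o[:b.shape[0],a.shape[1]:]=b[:o.shape[0]]
cv2.imwrite("pics/z1.png",o[:600,:800])
s=d["side"]["image"]
cv2.imwrite("pics/z2.png",cv2.resize(s[175:275,200:340],None,fx=5.5,fy=5.5,interpolation=cv2.INTER_CUBIC))
E
```

```text
(no output)
```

View pics/z1.png

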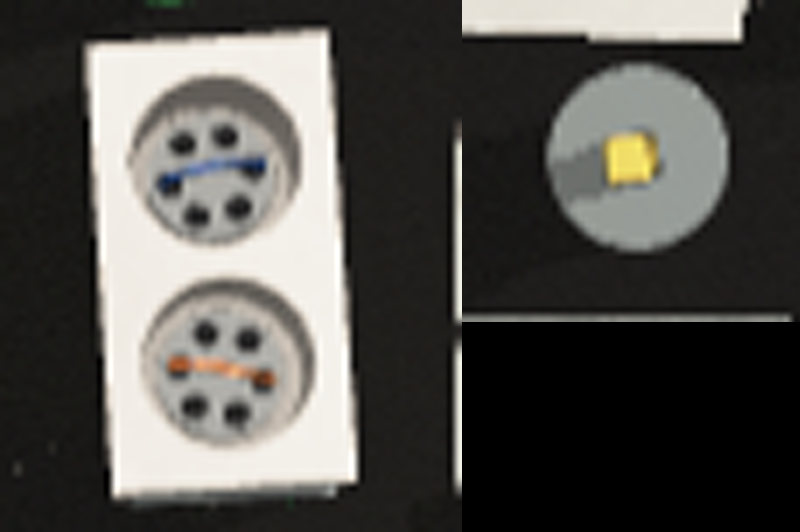

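View pics/z2.png

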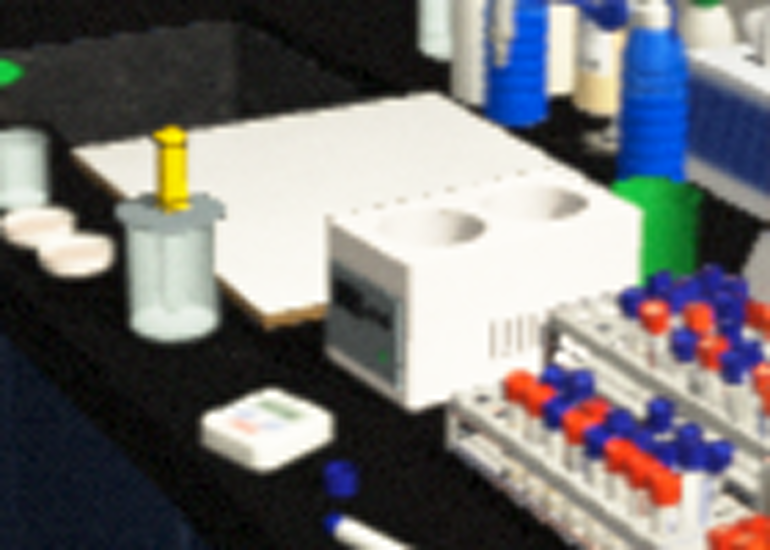

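```bash
cat > h.py <<'E'
import numpy as np,cv2,pickle
def ray(c,uv,z):
    R,t,K=np.array(c["R"]),np.array(c["t"]),np.array(c["intrinsics"])
    C=-R.T@t; r=R.T@np.linalg.solve(K,[uv[0],uv[1],1.]); return C+r*(z-C[2])/r[2]
def proj(c,X):
    p=np.array(c["intrinsics"])@(np.array(c["R"])@np.array(X)+np.array(c["t"])); return p[:2]/p[2]
def cen(m):
    ys,xs=np.nonzero(m); return np.array([xs.mean(),ys.mean()]),len(xs)
E
python3 - <<'E'
from h import *
d=pickle.load(open("cap0.pkl","rb")); T=d["top"];S=d["side"]
t=T["image"];hsv=cv2.cvtColor(t,cv2.COLOR_BGR2HSV)
def box(m,x0,x1,y0,y1):
    o=np.zeros(m.shape,bool);o[y0:y1,x0:x1]=m[y0:y1,x0:x1];return o
H,Sa,V=[hsv[...,i].astype(int) for i in range(3)]
y=box((Sa>100)&(H>18)&(H<35)&(V>150),235,265,238,268); c,n=cen(y);print("yellow",c,n,ray(T,c,.162))
pts=np.argwhere(y)[:,::-1].astype(np.float32);print(cv2.minAreaRect(pts))
o=box((Sa>90)&(H<18)&(V>130),285,320,200,225);c,n=cen(o);print("orange",c,n,ray(T,c,.083))
p=np.argwhere(o)[:,::-1].astype(np.float32);W=np.array([ray(T,q,.075)[:2] for q in p]);w,v=np.linalg.eigh(np.cov(W.T));print("dir",v[:,1],np.degrees(np.arctan2(v[1,1],v[0,1])),W.min(0),W.max(0))
b=box((Sa>90)&(H>100)&(H<130)&(V>80),285,320,170,195);c,n=cen(b);print("blue",c,n,ray(T,c,.083))
g=box(V>70,232,268,232,270);g=box((V>90)&(t.max(2).astype(int)<200),233,266,239,268)|y;
g[:,:]=cv2.morphologyEx(g.astype(np.uint8),cv2.MORPH_OPEN,np.ones((3,3)))>0
ct=max(cv2.findContours(g.astype(np.uint8),0,1)[0],key=cv2.contourArea);e=cv2.minEnclosingCircle(ct);print("disc",e,ray(T,e[0],.097), "rad px", .042*468/ (T["range_z"][252,245]))
# plate
pl=box((V>60)&(V<160)&(Sa<60),415,462,236,277);pl=cv2.morphologyEx(pl.astype(np.uint8),cv2.MORPH_OPEN,np.ones((5,5)))
ct=max(cv2.findContours(pl,0,1)[0],key=cv2.contourArea);e=cv2.minEnclosingCircle(ct);el=cv2.fitEllipse(ct);print("plate",e,el,ray(T,el[0],.008))
# heater top
he=box((V>200)&(Sa<40),278,322,160,236);ct=max(cv2.findContours(he.astype(np.uint8),0,1)[0],key=cv2.contourArea);r=cv2.minAreaRect(ct);print("heater",r,ray(T,r[0],.115))
bx=cv2.boxPoints(r);print([ray(T,q,.115).round(4) for q in bx])
# heights via depth
R,tt,K=map(np.array,(T["R"],T["t"],T["intrinsics"]))
Z=T["range_z"];vv,uu=np.mgrid[:420,:560];P=np.stack([(uu-K[0,2])/K[0,0]*Z,(vv-K[1,2])/K[1,1]*Z,Z],-1);Wd=(P-tt)@R
np.save("wtop.npy",Wd)
for n,q in dict(bar=(251,251),disc=(240,248),plate=(438,257),ht=(290,190),rack1=(375,220),rack2=(460,210),rack3=(525,220)).items(): print(n,Wd[q[1],q[0]].round(4))
for n,(x0,x1,y0,y1) in dict(r1=(333,417,165,235),r2=(417,495,165,240),r3=(495,560,195,270)).items():print(n,np.percentile(Wd[y0:y1,x0:x1,2],[50,99,100]))
# side
s=S["image"];hs=cv2.cvtColor(s,cv2.COLOR_BGR2HSV).astype(int)
y=box((hs[...,1]>120)&(hs[...,0]>18)&(hs[...,0]<35)&(hs[...,2]>110),222,242,190,220);c,n=cen(y);print("side yellow",c,n)
cv2.imwrite("pics/z3.png",cv2.resize(s[190:245,205:260],None,fx=10,fy=10,interpolation=cv2.INTER_CUBIC))
for nm,X in dict(grip_from_top=ray(T,(250.6,251.3),.162)).items():
  X=X.copy();X[2]=.131;print(proj(S,X))
E
```

```text
yellow [248.62790698 252.20930233] 43 [0.41309572 0.31814713 0.162     ]
((248.5, 252.0), (6.0, 7.0), 90.0)
orange [299.22222222 212.        ] 18 [0.54503391 0.16100923 0.083     ]
dir [0.12388647 0.9922964 ] 82.88354466968272 [0.54245197 0.13850043] [0.5488653  0.17800486]
blue [300.9 183.6] 10 [0.63877202 0.15629125 0.083     ]
disc ((249.6844024658203, 252.03900146484375), 13.243119239807129) [0.41272221 0.31998967 0.097     ] rad px 13.593424
plate ((438.6878356933594, 256.2441711425781), 18.06220245361328) ((438.80596923828125, 256.7652893066406), (33.852294921875, 35.14794921875), 109.70069885253906) [ 0.40385371 -0.31417976  0.008     ]
heater ((301.1793518066406, 197.0482635498047), (64.00700378417969, 34.64599609375), 86.633544921875) [0.59096243 0.15597042 0.115     ]
[array([0.6909, 0.2188, 0.115 ]), array([0.6986, 0.1071, 0.115 ]), array([0.4923, 0.094 , 0.115 ]), array([0.4845, 0.2043, 0.115 ])]
bar [0.4169 0.3112 0.158 ]
disc [0.4253 0.3512 0.1007]
plate [ 0.4029 -0.314   0.    ]
ht [0.6133 0.1921 0.1155]
rack1 [ 0.5218 -0.0862  0.0809]
rack2 [ 0.5531 -0.3414  0.1367]
rack3 [ 0.5189 -0.4998  0.2205]
r1 [0.06777954 0.16118883 1.61385527]
r2 [0.10388026 0.18633912 1.61385527]
r3 [0.1084405  0.21931248 1.61385527]
side yellow [230.84810127 205.21518987] 79
[232.57777259 205.0988545 ]
```

View pics/z3.png

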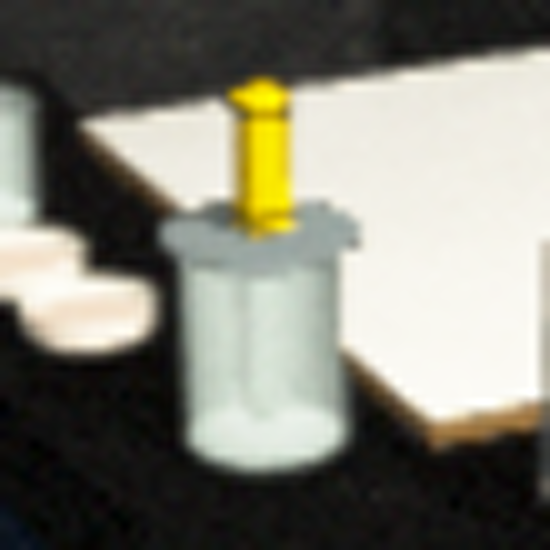

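```bash
cat >> h.py <<'E'
from scipy.spatial.transform import Rotation as Ro
def q(yawdeg): # tool down, jaw axis (tool x) at world yaw
    return (Ro.from_euler('z',yawdeg,degrees=True)*Ro.from_euler('x',180,degrees=True)).as_quat()
E
python3 - <<'E'
from bench import *
from h import *
print(current_orientation(), Ro.from_quat(current_orientation()).as_matrix().round(2).tolist())
for yaw in (-180,-90,0,90,180):
    for p in ((.413,.319,.119),(.413,.319,.30),(.544,.155,.163),(.544,.155,.4),(.404,-.314,.15),(.404,-.314,.4)):
        j=inverse_kinematics(p,q(yaw)); print(yaw,p,None if j is None else np.round(j,2))
E
```

```text
[ 8.30371429e-01  5.57210274e-01 -1.92789494e-05  1.18158780e-05] [[0.38, 0.93, -0.0], [0.93, -0.38, -0.0], [-0.0, -0.0, -1.0]]
-180 (0.413, 0.319, 0.119) [ 0.53  0.37  1.8   0.    0.98 -2.62]
-180 (0.413, 0.319, 0.3) [ 0.53  0.18  1.57  0.    1.4  -2.62]
-180 (0.544, 0.155, 0.163) None
-180 (0.544, 0.155, 0.4) None
-180 (0.404, -0.314, 0.15) [-0.8   0.32  1.79  0.    1.04  2.35]
-180 (0.404, -0.314, 0.4) [-0.8   0.11  1.41  0.    1.62  2.35]
-90 (0.413, 0.319, 0.119) [0.53 0.37 1.8  0.   0.98 2.1 ]
-90 (0.413, 0.319, 0.3) [0.53 0.18 1.57 0.   1.4  2.1 ]
-90 (0.544, 0.155, 0.163) [ 0.16  0.37  1.66 -0.    1.11  1.73]
-90 (0.544, 0.155, 0.4) [0.16 0.2  1.31 0.   1.64 1.73]
-90 (0.404, -0.314, 0.15) [-0.8   0.32  1.79 -0.    1.04  0.78]
-90 (0.404, -0.314, 0.4) [-0.8   0.11  1.41 -0.    1.62  0.78]
0 (0.413, 0.319, 0.119) [ 0.53  0.37  1.8  -0.    0.98  0.53]
0 (0.413, 0.319, 0.3) [ 0.53  0.18  1.57 -0.    1.4   0.53]
0 (0.544, 0.155, 0.163) [ 0.16  0.37  1.66 -0.    1.11  0.16]
0 (0.544, 0.155, 0.4) [ 0.16  0.2   1.31 -0.    1.64  0.16]
0 (0.404, -0.314, 0.15) [-0.8   0.32  1.79 -0.    1.04 -0.8 ]
0 (0.404, -0.314, 0.4) [-0.8   0.11  1.41 -0.    1.62 -0.8 ]
90 (0.413, 0.319, 0.119) [ 0.53  0.37  1.8  -0.    0.98 -1.05]
90 (0.413, 0.319, 0.3) [ 0.53  0.18  1.57 -0.    1.4  -1.05]
90 (0.544, 0.155, 0.163) [ 0.16  0.37  1.66 -0.    1.11 -1.42]
90 (0.544, 0.155, 0.4) [ 0.16  0.2   1.31 -0.    1.64 -1.42]
90 (0.404, -0.314, 0.15) [-0.8   0.32  1.79  0.    1.04 -2.37]
90 (0.404, -0.314, 0.4) [-0.8   0.11  1.41  0.    1.62 -2.37]
180 (0.413, 0.319, 0.119) [ 0.53  0.37  1.8   0.    0.98 -2.62]
180 (0.413, 0.319, 0.3) [ 0.53  0.18  1.57  0.    1.4  -2.62]
180 (0.544, 0.155, 0.163) None
180 (0.544, 0.155, 0.4) None
180 (0.404, -0.314, 0.15) [-0.8   0.32  1.79  0.    1.04  2.35]
180 (0.404, -0.314, 0.4) [-0.8   0.11  1.41  0.    1.62  2.35]
```

```bash
python3 - <<'E'
from bench import *
from h import *
move_ptp([.413,.319,.21],q(0))
servo_line([.413,.319,.117],rate=.1)
move_gripper(0.0); print(current_finger_gap(),current_force(),current_clock())
servo_line([.413,.319,.285],rate=.12)
print(current_finger_gap(),current_force(),current_clock(),current_position())
d={n:capture(n) for n in("side","top")};pickle.dump(d,open("cap1.pkl","wb"))
s=d["side"]["image"];X=[.413,.319,.2];u=proj(d["side"],X).astype(int);print(u)
cv2.imwrite("pics/s1.png",cv2.resize(s[u[1]-50:u[1]+50,u[0]-50:u[0]+50],None,fx=6,fy=6,interpolation=cv2.INTER_CUBIC))
E
```

```text
0.02083263152541333 [-0.12044848  0.25107086 -0.08124291] 4.1667
0.021160218600533895 [ 0.24034908 -0.1767023  -0.69641639] 5.7167 [0.41257959 0.31873582 0.28422057]
[230 188]
```

View pics/s1.png

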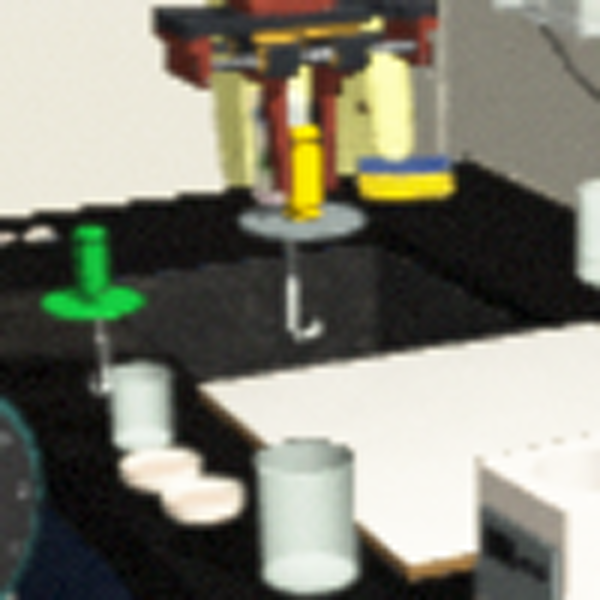

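```bash
python3 - <<'E'
from bench import *
from h import *
ims=[]
for y in (-8,27,-43):
    move_ptp([.45,.02,.36],q(y)); c=capture("side")
    X=np.array(current_position())+[0,0,-.10];u=proj(c,X).astype(int);print(y,u,current_clock(),proj(c,[.45,.02,.36])-u)
    ims.append(cv2.resize(c["image"][u[1]-30:u[1]+30,u[0]-22:u[0]+22],None,fx=6,fy=6,interpolation=cv2.INTER_CUBIC)); pickle.dump(c,open(f"c2_{y}.pkl","wb"))
cv2.imwrite("pics/s2.png",np.hstack(ims))
E
```

```text
-8 [274 193] 7.05 [  1.38550599 -27.24322562]
27 [275 193] 7.7333 [  0.38550599 -27.24322562]
-43 [275 193] 8.9083 [  0.38550599 -27.24322562]
```

View pics/s2.png

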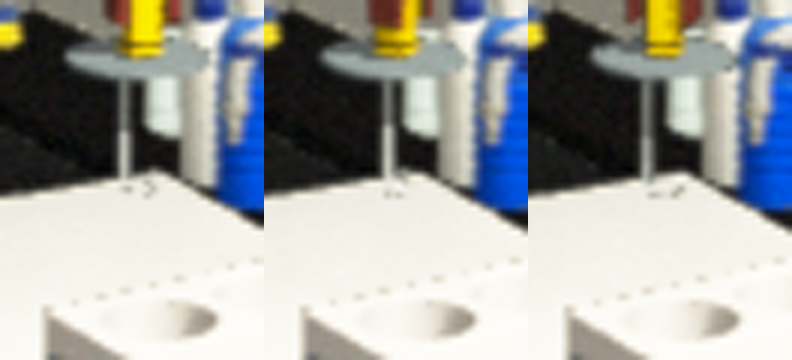

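```bash
python3 - <<'E'
from bench import *
from h import *
L=np.array([.544,.155]);n=np.array([np.cos(np.radians(-8)),np.sin(np.radians(-8))])
A=L-.021*n
move_ptp([*A,.30],q(-8)); 
f0=np.array(current_force())
print(servo_line([*A,.161],rate=.1,contact_N=4),current_position(),np.array(current_force())-f0,current_clock())
c=capture("side");cv2.imwrite("pics/s3.png",cv2.resize(c["image"][150:270,230:350],None,fx=5,fy=5,interpolation=cv2.INTER_CUBIC))
c=capture("top");cv2.imwrite("pics/t3.png",cv2.resize(c["image"][160:260,250:350],None,fx=5,fy=5,interpolation=cv2.INTER_CUBIC))
E
```

```text
False [0.52374403 0.15801095 0.16163567] [ 1.31387063  0.91952148 -0.68165247] 11.1583
```

View pics/s3.png

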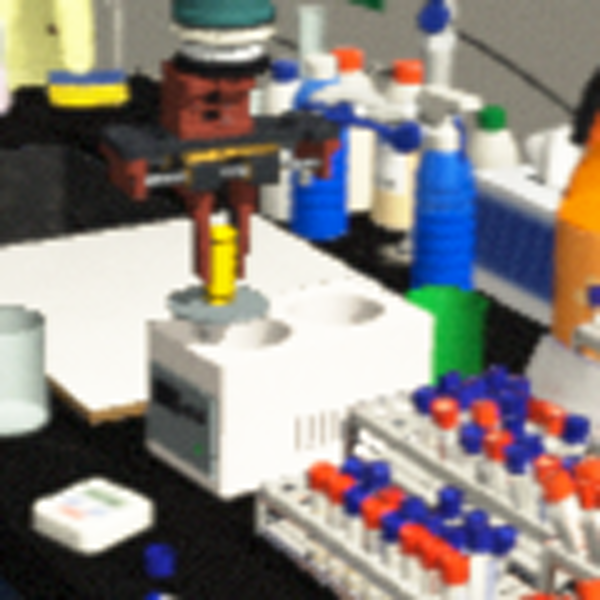

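View pics/t3.png

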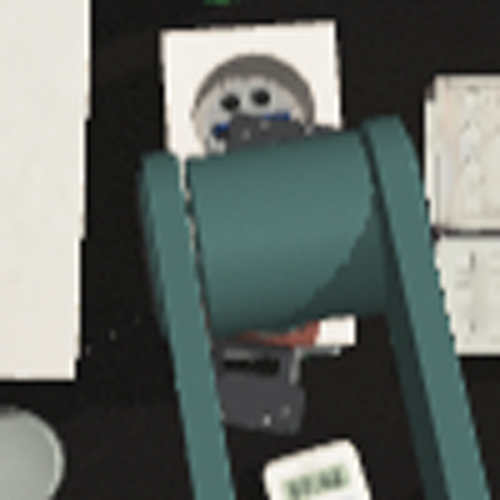

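```bash
python3 - <<'E'
from bench import *
from h import *
L=np.array([.544,.155])
f0=np.array(current_force())
print(servo_line([*L,.161],rate=.04,contact_N=6),current_position(),np.array(current_force())-f0)
f0=np.array(current_force())
servo_line([*L,.215],rate=.05)
sleep(.2);print(current_position(),np.array(current_force())-f0,current_finger_gap(),current_clock())
c=capture("side");cv2.imwrite("pics/s4.png",cv2.resize(c["image"][150:270,230:350],None,fx=5,fy=5,interpolation=cv2.INTER_CUBIC))
E
```

```text
False [0.54388767 0.15492993 0.16080846] [-0.04654029  0.39784965 -1.0251311 ]
[0.54382028 0.15498462 0.21471381] [ 0.05043699  0.13117593 -2.02873495] 0.02072720369647435 13.3667
```

View pics/s4.png

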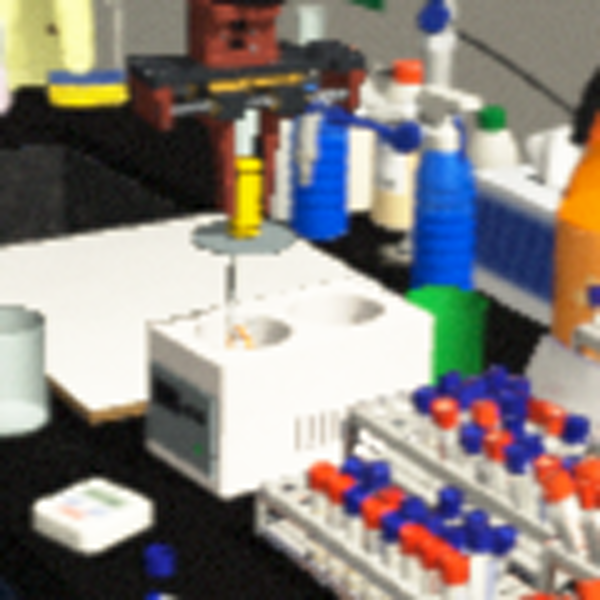

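The force dropped by 2 N and orange shows at the hook, at about (243,335) in the crop, so the loop is hooked. Lifting on.

```bash
python3 - <<'E'
from bench import *
from h import *
L=np.array([.544,.155])
f0=np.array(current_force())
print(servo_line([*L,.39],rate=.09,contact_N=8))
sleep(.4);print(current_position(),np.array(current_force())-f0,current_finger_gap(),current_clock())
c=capture("side");cv2.imwrite("pics/s5.png",cv2.resize(c["image"][120:240,230:350],None,fx=5,fy=5,interpolation=cv2.INTER_CUBIC))
c=capture("top");cv2.imwrite("pics/t5.png",c["image"])
E
```

```text
False
[0.54396942 0.15500664 0.38997604] [ 1.56987011 -0.85252155  0.20213993] 0.02114111975297875 15.9083
```

View pics/s5.png

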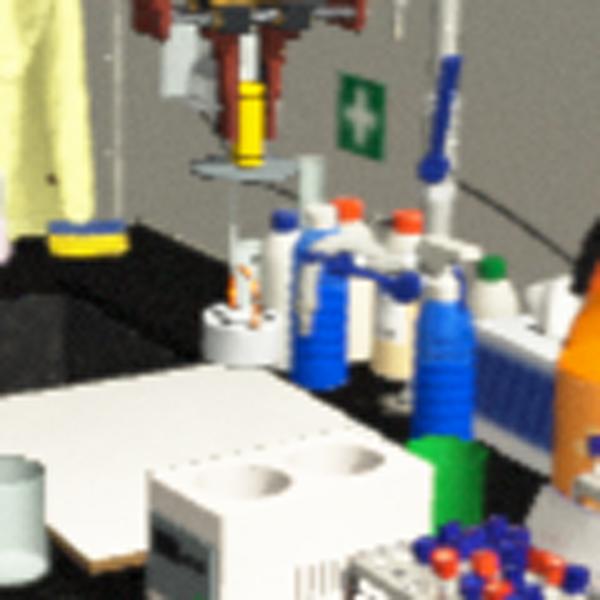

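View pics/t5.png

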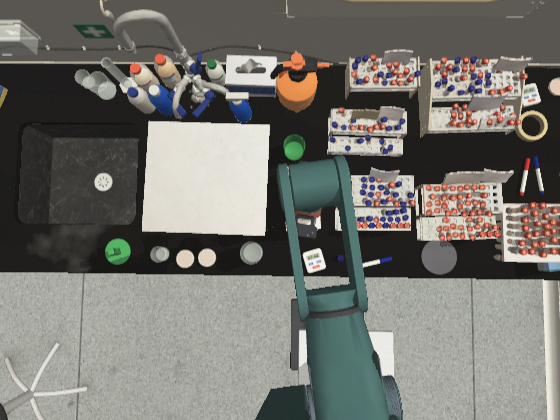

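The insert hangs level on the hook, well above the heater. Next I carry it to the plate.

```bash
python3 - <<'E'
from bench import *
from h import *
P=np.array([.404,-.314])
servo_line([*P,.39],rate=.1); print(current_clock())
sleep(.5)
servo_line([*P,.24],rate=.08)
sleep(.6);print(current_position(),current_clock())
c=capture("side");cv2.imwrite("pics/s6.png",cv2.resize(c["image"][200:350,230:400],None,fx=4.5,fy=4.5,interpolation=cv2.INTER_CUBIC))
c=capture("top");cv2.imwrite("pics/t6.png",cv2.resize(c["image"][200:300,380:500],None,fx=5,fy=5))
E
```

```text
21.05
[ 0.40400994 -0.31399115  0.24001236] 24.175
```

View pics/s6.png

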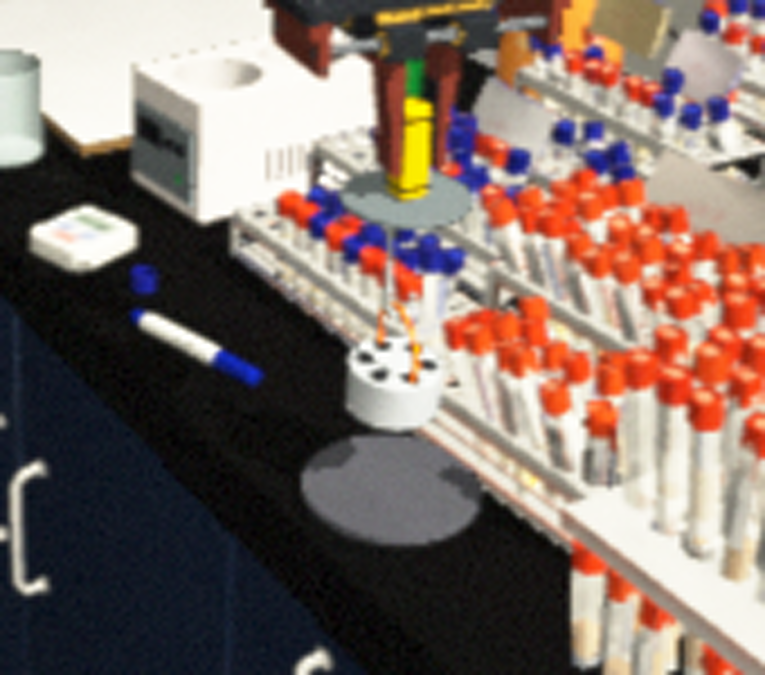

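View pics/t6.png

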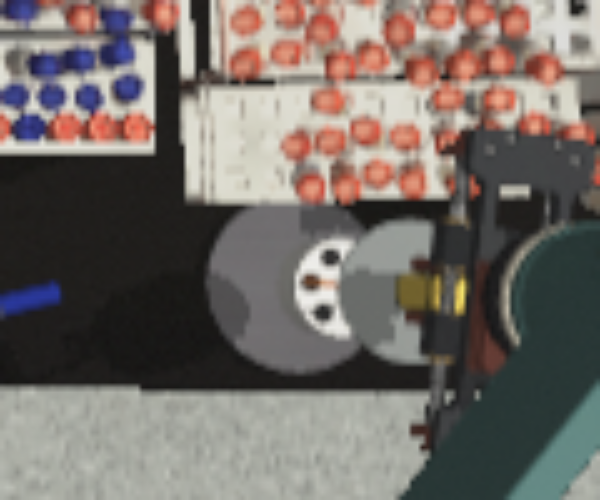

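```bash
python3 - <<'E'
from bench import *
from h import *
P=np.array([.404,-.314])
servo_line([*P,.19],rate=.06);sleep(.3)
f0=np.array(current_force())
servo_line([*P,.157],rate=.03)
sleep(.4);print(current_position(),np.array(current_force())-f0,current_clock())
c=capture("side");cv2.imwrite("pics/s7.png",cv2.resize(c["image"][240:340,270:370],None,fx=6,fy=6,interpolation=cv2.INTER_CUBIC))
c=capture("top");cv2.imwrite("pics/t7.png",cv2.resize(c["image"][200:300,380:500],None,fx=5,fy=5))
E
```

```text
[ 0.40401829 -0.31401924  0.15705006] [0.97539501 0.15468755 1.97894389] 27.2083
```

View pics/s7.png

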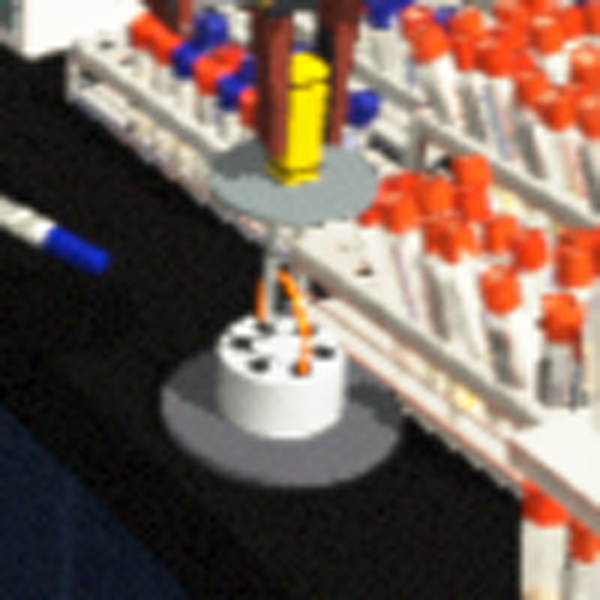

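View pics/t7.png

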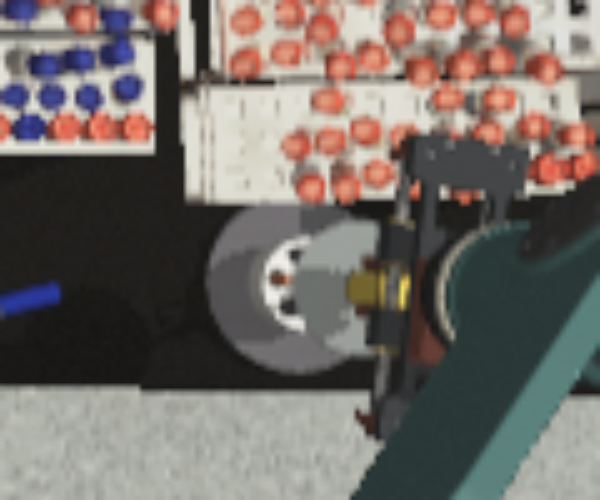

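The insert stands on the plate with its arch between shank and tip, and the force reading confirms the weight is off the hook. Backing the tip out under the arch.

```bash
python3 - <<'E'
from bench import *
from h import *
P=np.array([.404,-.314]);n=np.array([np.cos(np.radians(-8)),np.sin(np.radians(-8))])
B=P-.024*n
print(servo_line([*B,.157],rate=.03,contact_N=4),current_position(),current_force(),current_clock())
c=capture("side");cv2.imwrite("pics/s8.png",cv2.resize(c["image"][240:340,270:370],None,fx=6,fy=6,interpolation=cv2.INTER_CUBIC))
E
```

```text
False [ 0.38039363 -0.31080562  0.15706375] [-0.10464247 -0.53309045 -1.24520094] 28.2583
```

View pics/s8.png

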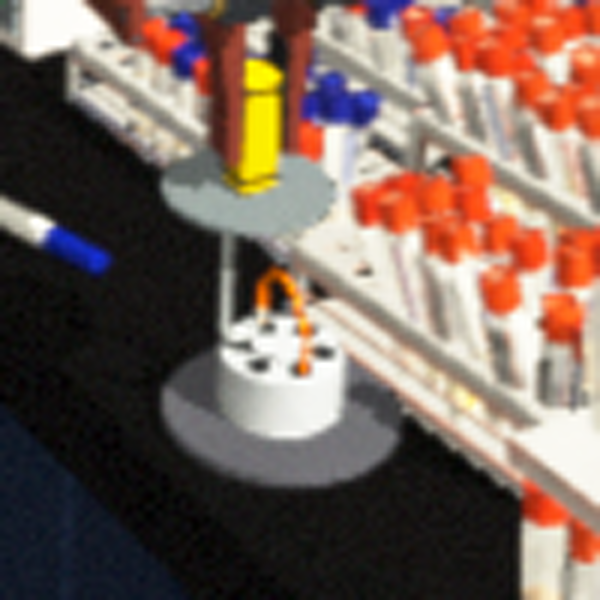

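```bash
python3 - <<'E'
from bench import *
from h import *
B=np.array(current_position())[:2]
print(servo_line([*B,.19],rate=.05,contact_N=3),current_position())
print(servo_line([*B,.30],rate=.1,contact_N=4),current_position(),current_clock())
c=capture("side");cv2.imwrite("pics/s9.png",cv2.resize(c["image"][200:340,250:390],None,fx=4.2,fy=4.2,interpolation=cv2.INTER_CUBIC))
E
```

```text
False [ 0.38031276 -0.31068519  0.18994096]
False [ 0.38006646 -0.3104135   0.29929729] 30.3667
```

View pics/s9.png

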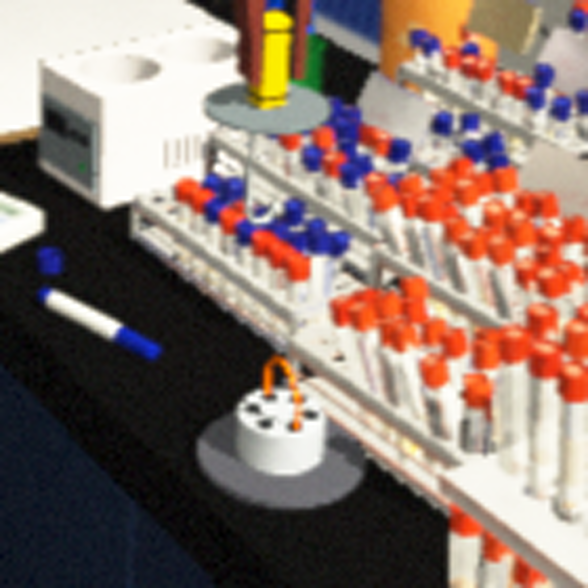

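```bash
python3 - <<'E'
from bench import *
from h import *
B=[.413,.319]
move_ptp([*B,.30],q(0)); sleep(.3); print(current_clock())
c=capture("side");T=capture("top")
X=[.413,.319,.17];u=proj(c,X).astype(int)
cv2.imwrite("pics/s10.png",cv2.resize(c["image"][u[1]-50:u[1]+50,u[0]-50:u[0]+50],None,fx=6,fy=6,interpolation=cv2.INTER_CUBIC))
cv2.imwrite("pics/t10.png",cv2.resize(T["image"][200:300,200:300],None,fx=6,fy=6))
for k in ("side","top"): print([(x["xy"],x["conf"],ray({"side":c,"top":T}[k],x["xy"],.093)) for x in spot_in(k,"beaker_rim")])
E
```

```text
32.9667
[([232.3, 223.7], 0.59, array([0.3687557 , 0.21285426, 0.093     ])), ([318.9, 213.3], 0.55, array([0.73570147, 0.14167726, 0.093     ]))]
[([293.7, 145.8], 0.69, array([0.76265072, 0.18130138, 0.093     ])), ([303.0, 198.9], 0.32, array([0.5872519 , 0.14933223, 0.093     ]))]
```

View pics/s10.png

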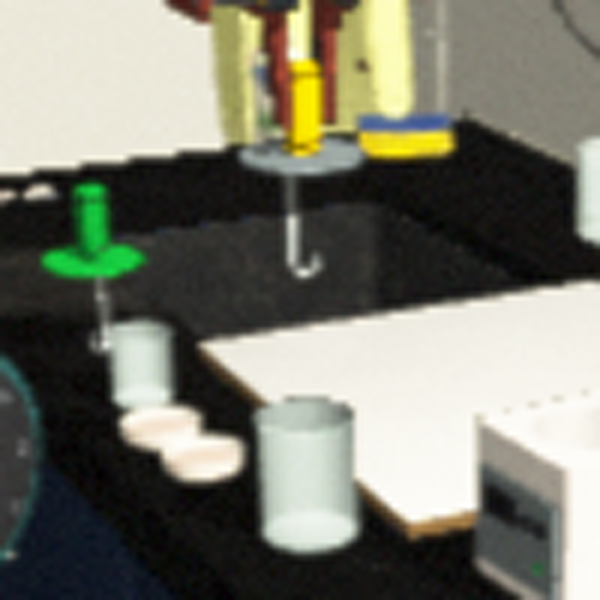

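View pics/t10.png

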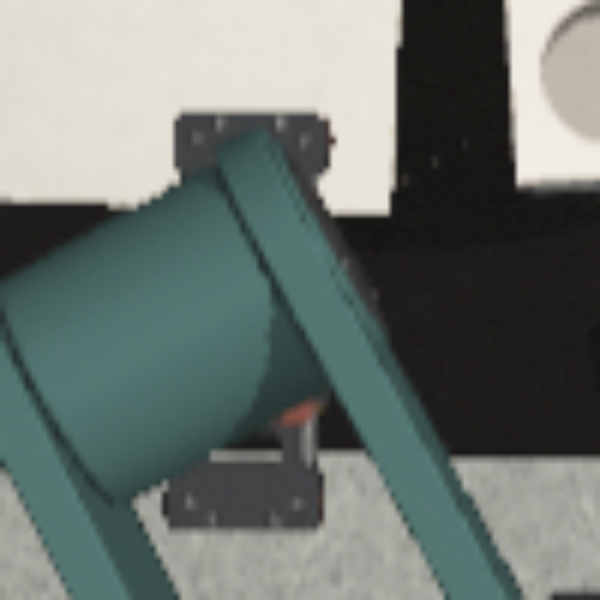

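The side view shows the guard at column 303 over the beaker mouth at column 306, so they are aligned. Lowering.

```bash
python3 - <<'E'
from bench import *
from h import *
B=[.413,.319]
print(servo_line([*B,.135],rate=.1,contact_N=5),current_position())
sleep(.2)
print(servo_line([*B,.115],rate=.02,contact_N=4),current_position(),current_force(),current_clock())
c=capture("side");u=(230,205)
cv2.imwrite("pics/s11.png",cv2.resize(c["image"][u[1]-50:u[1]+50,u[0]-50:u[0]+50],None,fx=6,fy=6,interpolation=cv2.INTER_CUBIC))
E
```

```text
False [0.41339655 0.31925152 0.1355225 ]
True [0.41282681 0.31894781 0.11683183] [-0.41329463 -1.13975988  3.69387062] 36.0083
```

View pics/s11.png

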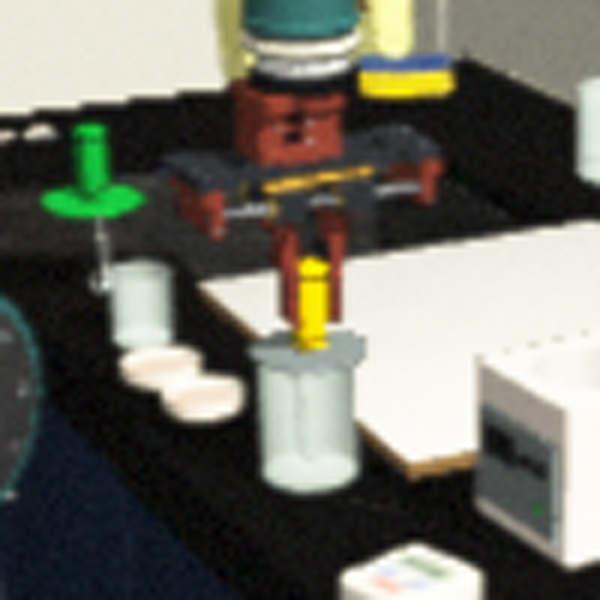

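The guard met the rim at z = 0.117, the same height I grasped it at. Release, retreat and check.

```bash
python3 - <<'E'
from bench import *
from h import *
B=[.413,.319]
move_gripper(.06); sleep(.2)
servo_line([*current_position()[:2],.25],rate=.1)
move_ptp([.30,.50,.30],q(60)); sleep(.3)
c=capture("side");T=capture("top");print(current_clock())
cv2.imwrite("pics/s12.png",cv2.resize(c["image"][170:330,195:385],None,fx=4,fy=3.7,interpolation=cv2.INTER_CUBIC))
cv2.imwrite("pics/t12.png",cv2.resize(T["image"][160:290,230:470],None,fx=3.3,fy=3.3))
hsv=cv2.cvtColor(T["image"],cv2.COLOR_BGR2HSV).astype(int);m=(hsv[...,1]>100)&(hsv[...,0]>18)&(hsv[...,0]<35)&(hsv[...,2]>150)
k=np.zeros_like(m);k[238:268,235:265]=1;print(ray(T,cen(m&k)[0],.162))
m=(hsv[...,1]>90)&(hsv[...,0]<18)&(hsv[...,2]>110);k=np.zeros_like(m);k[238:275,420:458]=1;print(cen(m&k),ray(T,cen(m&k)[0],.075))
m=(hsv[...,1]>90)&(hsv[...,0]>100)&(hsv[...,0]<130)&(hsv[...,2]>80);k=np.zeros_like(m);k[170:195,285:320]=1;print(cen(m&k))
E
```

```text
39.8
[0.41472359 0.31765779 0.162     ]
(array([445.51219512, 245.85365854]), 41) [ 0.44067465 -0.314914    0.075     ]
(array([300.18181818, 183.72727273]), 11)
```

View pics/s12.png

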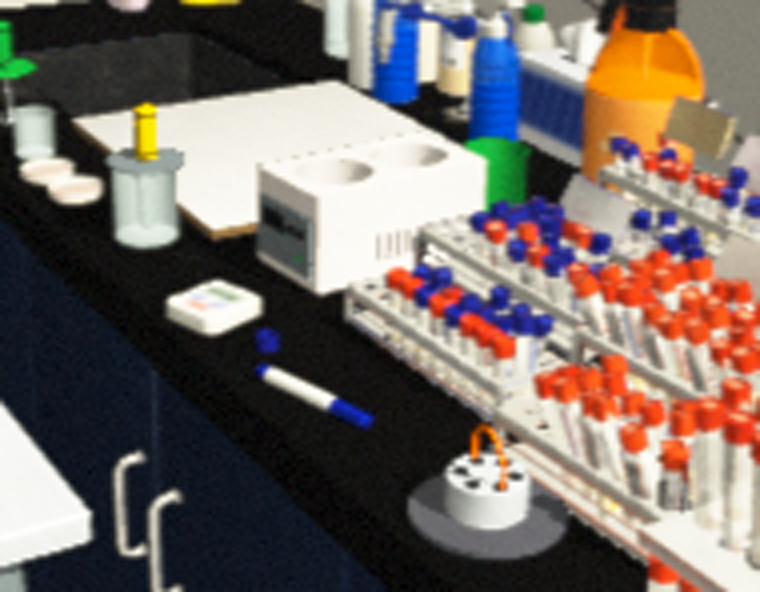

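View pics/t12.png

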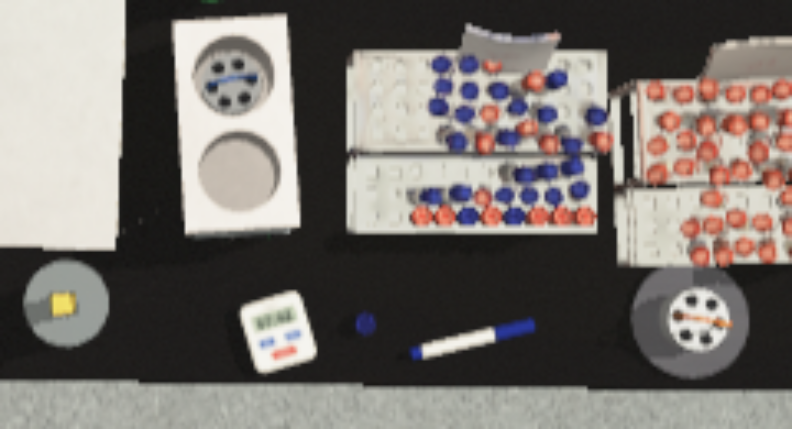

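```bash
python3 -c "
from bench import *
close_job();print(current_clock())"
```

```text
the job is handed in; nothing more can be done
the job is handed in; nothing more can be done
```

The orange-looped insert now stands on the cooling plate and the hook tool hangs back in its beaker. I handed the job in just after 39.8 s of the 67 s allowed; the hand-in gives no verdict, so what follows is from my own checks.

- **What I did:** I gripped the yellow hook tool, hooked the orange loop and drew the insert straight up and clear of the heater. I carried it to the plate, lowered it until its weight was off the hook, backed the tip out under the loop and hung the tool back up. The guard met the rim at the same gripper height (0.117 m) I had picked it up at.
- **Insert:** the last pictures show it upright, about 10 mm or less from the plate's centre. The fingers stayed roughly 100 mm above the loop throughout.
- **Hook tool:** it is upright with its guard on the rim. The handle is within about 2 mm of where it started.
- **Blue-looped insert:** it is still in its well, and its loop shows at the same place in the picture to within a pixel.
- **Checks that disagreed:**
  - My colour-based reading of the orange loop's final position gave about 37 mm off centre, because it also picked up red tube caps. I went by the picture instead.
  - The network's beaker detections were partly wrong (a look-alike and the heater), so I returned the tool to the pose I had recorded when gripping it.

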